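Load the lid stamping jig and shut its gate

ROBOT

A 7-joint arm with a two-finger parallel gripper is mounted at the origin on a cart in front of the work surface, level with it; the furniture and walls round the work are solid. World frame = base frame: x ahead of the robot, y to its left, z up, the work surface at z = 0. Lengths are in m, angles in rad, forces in N, time in s.
With the tool pointing down it reaches from about 0.4 to 0.925 m from the base axis. Payload 4.1 kg.
Tool frame: the origin (TCP) lies on the front face of the gripper's body, between the roots of the fingers; the fingertips stand 73 mm ahead of it and the grasp point (between the pads) lies 54 mm ahead of it; z points along the fingers, y is the line along which they close (so a half turn about z gives the same grasp; the last joint's range is limited). The gripper opens to 85 mm and grips with 20 to 120 N. Pads are 22 mm wide; open, the fingers measure 114 mm over their backs; the gripper's body (76 mm by 85 mm) begins 54 mm behind the grasp point. The pads swing forward as they close: fully open they stand 13 mm farther back than shut.
Start: joints at [1.132, 0.398, 0.045, 1.537, -0.019, 1.207, -0.051], TCP at [0.217, -0.613, 0.304] pointing down, gripper open.
Joint ranges: [-2.82, 2.82], [-0.49, 2.23], [-1.37, 1.46], [0, 2.46], [-1.36, 4.5], [0.23, 2], [-2.94, 2.94]. Speed limits (rad/s): [2.57, 2.57, 3.14, 3.14, 3.14, 3.14, 3.14].

INTERFACE

Orientations are given as a unit quaternion [w, x, y, z].
In Python, from rig import arm gives the robot as it stands.
- The arm moves only by the shell command python3 inch.py 'ROWS' [FORCE]. ROWS is a JSON list of rows, 1 to 12 of them, each written [[rx, ry, rz], [dx, dy, dz], opening]: a rotation vector rx, ry, rz in shares of 2 pi rad (1.0 is 2 pi rad), then dx, dy, dz in shares of the most that a row can go, 1 being 50 mm, then the opening from 0.0 (shut) to 1.0 (fully open); each row shifts and turns the commanded pose from where the row before left it, along the tool's axes as they then stand; what a row does not reach is not made up. A row lasts 1/10 s, in which the tool goes at most 0.05 m and 0.15 rad, less where a joint would pass 70% of its speed; a pose out of reach is approached as far as the arm can. The fingers move at their own pace and stop on an object; FORCE is the grip in N (left out, the last holds). Time passes only in rows, so rows that do not move let the fingers close. It prints the time, the measured TCP pose, the force, the opening and the grip force at its end. Input that does not fit is refused with a message, and nothing moves.
- arm.state(): the state, without advancing time (a new reading comes with each control period).
- arm.snapshot(name): name is "scene" or "top" or "wrist"; returns a dict with "pixels" (400x640x3 uint8, red, green, blue), "range_z" (400x640 float32, m along the optical axis (not along the pixel's ray), 0 where there is no reading), "K" (3x3 intrinsics, pixels), "position" and "attitude" of the camera in the world; the wrist camera has in their place "T_tool_cam" (4x4, takes a point from camera to tool coordinates, whose origin is the TCP and whose axes are the flange's). Camera axes: x right, y up, looking along -z (the intrinsics and any distortion apply to the point x, -y, -z); pixel columns grow to the right and rows downward; lengths in m; the calibration is good to about 2 mm. A picture is of the moment at which its call begins: read the wrist's pose just before it.
- arm.hand_in(): hands the job in; it is judged then, once.
The state is a dict: "time": time; "qpos": joint angles; "joint_velocities": joint speeds; "joint_torque": joint torques, N m; "tool_pos": TCP position; "tool_rot": TCP orientation; "ft_force": force on the tool from outside, world axes, zero at the start; "moment": the same for the moment, N m; "grip_width": opening from 0.0 (shut) to 1.0 (fully open); "grip_force": force on a finger pad.
Only numpy, scipy, OpenCV 4.12 (cv2) and the standard library are available. Lean on these libraries where they do the work, as an engineer would, in place of code of your own. Each camera call takes 0.05 s, during which the arm holds its last target. There are 200 camera calls.

TASK

Get the three loose tin lids ready for date stamping: without picking any of them up, sweep them along the table top with the outside of the fingers into the open end of the stamping jig until they lie flat in one row against its end stop, and then swing the jig's gate fully shut behind them. Push gently, do not lift, pinch or tip a lid, and do not disturb the date stamp or the open tin.

Things in the scene. Friction and masses are not known exactly. Their poses are not given: they have to be found in the camera images.
- stamp_jig: Stamping jig screwed down: an open-bottomed U of pale wooden bars 16 mm high; lids slide into it on the table itself. Origin: on the table, mid of its open end (mouth); x across the lane, y into it, z up. Lane 73 mm wide between 12 mm rails, open on top, 206 mm long; three lids in a row take 201 to 206 mm. Screw lugs 4 mm high reach out to x = +-70 mm at y 45 and 180 mm.
- lane_end (a point): Middle of the inner face of the jig's end stop, 8 mm above the table, at jig (x 0, y 206 mm).
- wing_tip (a point): Outer end of the fixed lead-in wing at the mouth, on the jig's -x side: an aluminium bar 6 mm thick, 62 mm long, 16 mm high that slants outward from the rail's end at jig (x -40, y 0) to this point at about (x -65, y -55 mm).
- gate_hinge (a point): Top of the gate's hinge pin, 22 mm above the table, at jig (x 45.5, y -3 mm): the gate's axis is vertical through this point.
- gate (a joint): Swing gate: flat steel bar 6 mm thick reaching 79 mm from the hinge axis, 4 to 18 mm above the table. 0 = shut: bar points along the jig's -x across the mouth, inner face at jig y = 0. Grows as it opens, counter-clockwise from above: at 1.57 rad it points along the jig's -y, at 2.3 (stop) it leans out to +x. Starts at 1.9 to 2.25. Light friction (under 1 N at its end); stays where left.
- gate_pin (a point): The small upright pin with a black ball on top near the free end of the gate, 8 mm thick (ball 11 mm), reaching up to 42 mm above the table; this point is 70 mm from the hinge axis, 30 mm above the table.
- lid_1: White tin lid lying right way up with a raised ring on its top, round, 69 mm across at its foot (64 mm near the top), 26 mm high, 13 to 26 g; on the table within 0.3 m before the mouth of the jig. Origin: centre of its underside; z up. The three lids are alike and may go in in any order.
- lid_2: Second lid, just like lid_1. Origin: centre of its underside.
- lid_3: Third lid, just like lid_1. Origin: centre of its underside.
- date_stamp: Wooden date stamp standing upright on its foot, 27 x 46 x 70 mm, on the table past the end stop of the jig; leave it alone. Origin: centre of its underside.
- open_tin: White tea tin without a lid, standing upright, 65 mm across, 109 mm high, to the right of the lids beside other tins; leave it alone. Origin: centre of its underside.

How it is judged:
By the outcome, as a careful person would: the job done as asked, in the order asked, and still so for the second after the job is handed in, with the robot touching nothing.
It also fails if it takes over 72 s, if anything falls off the work surface, if the arm or the gripper's body presses on something with over 40 N, if the wrist force passes 120 N, or if a joint passes its speed limit or range.

## Working session

There is one attempt and no reset: what is moved stays moved. The work goes in short steps, Python scripts to look and compute and a shell command to move; the robot and the scene stay as the last step left them, time stands still between calls to the robot, and variables do not carry over. Pictures are saved under pics/ and viewed, at most 10 in all, crops included, and the job is handed in when it is done.

```bash
ls; mkdir -p pics; python3 - <<'E'
from rig import arm
import cv2,numpy as np
s=arm.state();print(s)
for n in("top","scene"):
    d=arm.snapshot(n);np.savez(f"{n}0.npz",**d)
    cv2.imwrite(f"pics/{n}0.png",d["pixels"][:,:,::-1]);print(n,d["K"],d["position"],d["attitude"],{k for k in d})
E
```

```text
inch.py
pics
rig.py
{'time': 0.0, 'qpos': array([ 1.13201818,  0.39924252,  0.04500286,  1.53786236, -0.01872157,
        1.20689526, -0.05067618]), 'joint_velocities': array([ 0.00052438,  0.00019712,  0.00024564, -0.00048019, -0.00092277,
       -0.00012652, -0.00081578]), 'joint_torque': array([-2.44324674e-04, -4.75122464e+01,  1.36443414e+00, -2.54220378e+01,
        1.15396891e-02,  9.43285762e-03,  1.93752777e-05]), 'tool_pos': array([ 0.21652212, -0.61236508,  0.30283788]), 'tool_rot': array([-9.68340399e-04,  9.85589759e-01,  1.69150348e-01, -2.20435635e-04]), 'ft_force': array([-0.08402949,  0.04350661,  0.41263084]), 'moment': array([-0.03537771, -0.04137218,  0.05786444]), 'grip_force': 0.0, 'grip_width': 1.0021277602687413}
top [[435.41990848   0.         323.47656341]
 [  0.         435.41990848 203.32873397]
 [  0.           0.           1.        ]] [ 4.40620197e-01 -7.93740450e-04  1.44705742e+00] [ 0.70999071  0.02500991 -0.03197591 -0.70303999] {'position', 'K', 'pixels', 'range_z', 'attitude'}
scene [[440.02202238   0.         325.04020404]
 [  0.         440.02202238 200.49284585]
 [  0.           0.           1.        ]] [0.05838079 0.65713674 1.05423544] [-0.30870186 -0.1037884   0.32743956  0.88696926] {'position', 'K', 'pixels', 'range_z', 'attitude'}
```

View pics/top0.png

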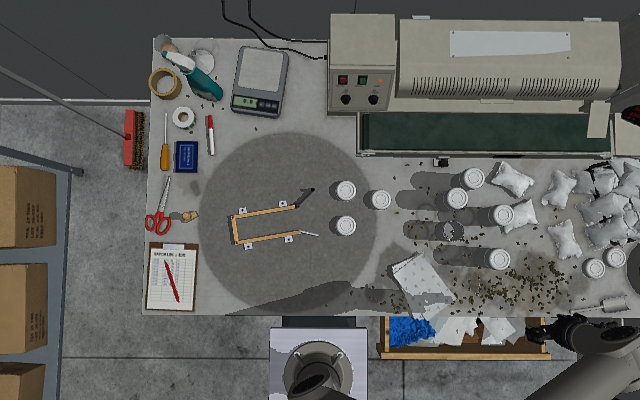

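View pics/scene0.png

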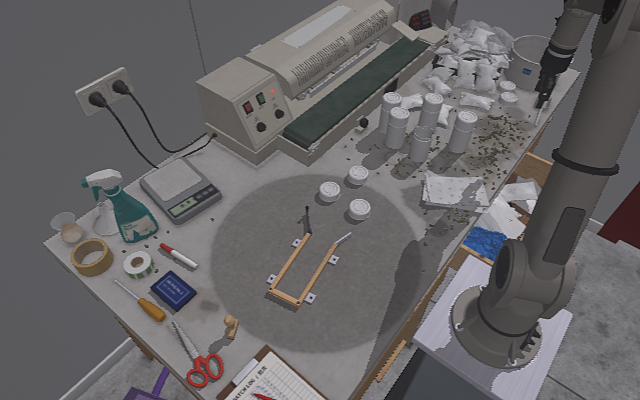

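The top view shows the jig with its closed end at about (235,230) and its mouth at right, around (300,220). The gate with its black pin is near (310,190) and the wing is at (310,234). The lids are at (346,190), (346,226) and (380,199). The scene view agrees, and the date stamp is at (230,325) there.

```bash
cat > h.py <<'E'
import numpy as np,cv2
from scipy.spatial.transform import Rotation as R
def rot(q): return R.from_quat(np.r_[q[1:],q[0]])
def cast(d,uv,z,P=None,A=None):
    uv=np.atleast_2d(uv).astype(float);K=d["K"]
    P=d["position"] if P is None else P; A=rot(d["attitude"]) if A is None else A
    r=A.apply(np.c_[(uv[:,0]-K[0,2])/K[0,0],-(uv[:,1]-K[1,2])/K[1,1],-np.ones(len(uv))])
    return P+r*((np.asarray(z)-P[2])/r[:,2])[:,None]
def blobs(m,amin,amax=1e9):
    n,l,s,c=cv2.connectedComponentsWithStats(m.astype(np.uint8))
    return [(c[i],s[i],l==i) for i in range(1,n) if amin<s[i,4]<amax]
E
python3 - <<'E'
from h import *
for n,(x0,y0,x1,y1) in dict(top=(215,165,420,265),scene=(240,150,400,320)).items():
    d=dict(np.load(n+"0.npz"));im=d["pixels"];hsv=cv2.cvtColor(im,cv2.COLOR_RGB2HSV)
    roi=np.zeros(im.shape[:2],bool);roi[y0:y1,x0:x1]=1
    print(n,"white")
    for c,s,m in blobs(roi&(hsv[...,2]>195)&(hsv[...,1]<25),60): print(c,s,cast(d,c,.024)[0])
    print("wood")
    for c,s,m in blobs(roi&(hsv[...,1]>70)&(hsv[...,2]>130)&(hsv[...,0]<30),40):
        v,u=np.nonzero(m);p=cast(d,np.c_[u,v],.016)[:,:2].astype(np.float32)*1000;print(s,cv2.minAreaRect(p),cv2.boxPoints(cv2.minAreaRect(p)).tolist())
    print("dark")
    for c,s,m in blobs(roi&(hsv[...,2]<60),8): print(c,s,cast(d,c,.036)[0])
d=np.load("top0.npz")["pixels"][165:265,225:425];cv2.imwrite("pics/crop0.png",cv2.resize(d[:,:,::-1],None,fx=4,fy=4,interpolation=cv2.INTER_CUBIC))
E
```

```text
top white
wood
[231 205  70  40 514] ((485.3204040527344, 176.18212890625), (95.48931884765625, 216.45516967773438), 10.410886764526367) [[418.80438232421875, 274.000244140625], [457.91912841796875, 61.10853576660156], [551.83642578125, 78.364013671875], [512.7216796875, 291.2557373046875]]
dark
[333.65116279 186.11627907] [329 181  12  15  43] [ 0.61136448 -0.04683278  0.036     ]
[302.55 196.75] [290 188  25  21 120] [0.57546289 0.05412426 0.036     ]
[365.80645161 197.61290323] [363 191   9  15  31] [ 0.57478314 -0.15190737  0.036     ]
[230.38043478 229.05434783] [227 215   8  29  92] [0.46827267 0.2856448  0.036     ]
[333.58888889 224.44444444] [329 216  13  20  90] [ 0.48639887 -0.04757376  0.036     ]
scene white
wood
[268 233  69  73 691] ((485.1354675292969, 176.63604736328125), (96.91588592529297, 217.34246826171875), 10.25990104675293) [[418.0965270996094, 274.9385986328125], [456.8081970214844, 61.07145690917969], [552.1744384765625, 78.33349609375], [513.4627685546875, 292.20062255859375]]
dark
[306.61538462 208.53846154] [306 206   3   7  13] [0.59662127 0.02760157 0.036     ]
[309.36363636 231.63636364] [307 230   5   4  11] [0.5363867  0.08822991 0.036     ]
```

View pics/crop0.png

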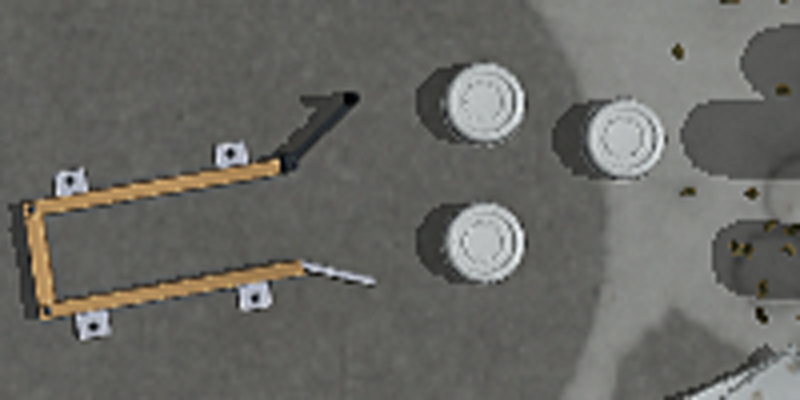

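Jig pose agrees in both views. Next I measure the lids and gate in jig coordinates.

The manual's scale: shifts go in shares of 50 mm and turns go in shares of 2 pi rad. Converting my numbers, -0.15 rad is -0.0239.

```bash
cat >> h.py <<'E'
M=np.array([.5047,.0697]);yj=np.array([-.180,.9837]);xj=np.array([.9837,.180])
def tojig(p): q=np.asarray(p)[...,:2]-M; return np.stack([q@xj,q@yj],-1)*1000
def lids(d,lo=150):
    hsv=cv2.cvtColor(d["pixels"],cv2.COLOR_RGB2HSV);out=[]
    for c,s,m in blobs((hsv[...,2]>lo)&(hsv[...,1]<30),150,700):
        if .8<s[2]/s[3]<1.25 and s[4]>.68*s[2]*s[3]:
            v,u=np.nonzero(m); out.append((tojig(cast(d,c,.02)[0]).round(1),s[2:].tolist()))
    return [o for o in out if abs(o[0][0])<150 and -330<o[0][1]<220]
def here(st=None):
    from rig import arm
    s=arm.state();A=rot(s["tool_rot"]);X=A.apply([1,0,0]);Z=A.apply([0,0,1])
    yaw=np.arctan2(X[1],X[0])-np.arctan2(yj[1],yj[0])
    j=tojig(s["tool_pos"]);print("t %.2f jig x %.1f y %.1f z %.1f yaw(ccw) %.3f tilt %.3f F %s g %.2f"%(s["time"],*j,s["tool_pos"][2]*1000,yaw,np.hypot(*Z[:2]),s["ft_force"].round(1),s["grip_width"]));return s,A,j,yaw
def go(x,y,z):
    s,A,j,yaw=here();w=np.r_[M+(x*xj+y*yj)/1000,z/1000]-s["tool_pos"];print("tool delta",A.inv().apply(w).round(4))
E
python3 - <<'E'
from h import *
for n in("top","scene"):
    d=dict(np.load(n+"0.npz"))
    for lo in (150,170): print(n,lo,lids(d,lo))
d=dict(np.load("top0.npz"));print("pin",tojig(cast(d,[312.5,189.5],.04)[0]))
here()
E
python3 inch.py '[[[0, 0, -0.0239], [0, 0, 0], 0.24], [[0, 0, -0.0239], [0, 0, 0], 0.24], [[0, 0, -0.0239], [0, 0, 0], 0.24], [[0, 0, -0.0239], [0, 0, 0], 0.24], [[0, 0, -0.0239], [0, 0, 0], 0.24], [[0, 0, -0.0239], [0, 0, 0], 0.24], [[0, 0, -0.0239], [0, 0, 0], 0.24], [[0, 0, -0.0239], [0, 0, 0], 0.24], [[0, 0, -0.0239], [0, 0, 0], 0.24], [[0, 0, -0.0103], [0, 0, 0], 0.24]]' 20
python3 -c "
from h import *
go(-75,-197,120)"
```

```text
top 150 [(array([  65.9, -171.9]), [19, 19, 258]), (array([  16.9, -281.2]), [19, 19, 263]), (array([ -47.7, -152. ]), [19, 19, 262])]
top 170 []
scene 150 []
scene 170 []
pin [ 84.24995603 -63.94554169]
t 0.10 jig x -406.2 y -619.1 z 302.9 yaw(ccw) -1.412 tilt 0.002 F [-0.2 -0.  -0.1] g 1.01
time: 1.1
tool_pos: [0.2165, -0.6126, 0.3033]
tool_rot: [-0.0, 0.638, 0.77, 0.0]
ft_force: [0.1, -0.0, -0.0]
grip_width: 0.242
grip_force: 0.0
t 1.10 jig x -406.4 y -619.3 z 303.3 yaw(ccw) 0.007 tilt 0.001 F [ 0.1 -0.  -0. ] g 0.24
tool delta [0.4197 0.3343 0.1837]
```

Converted, 0.035 m is 0.7, 0.028 m is 0.56.

```bash
python3 inch.py '[[[0, 0, 0], [0.7, 0.56, 0], 0.24], [[0, 0, 0], [0.7, 0.56, 0], 0.24], [[0, 0, 0], [0.7, 0.56, 0], 0.24], [[0, 0, 0], [0.7, 0.56, 0], 0.24], [[0, 0, 0], [0.7, 0.56, 0], 0.24], [[0, 0, 0], [0.7, 0.56, 0], 0.24], [[0, 0, 0], [0.7, 0.56, 0], 0.24], [[0, 0, 0], [0.7, 0.56, 0], 0.24], [[0, 0, 0], [0.7, 0.56, 0], 0.24], [[0, 0, 0], [0.7, 0.56, 0], 0.24], [[0, 0, 0], [0.7, 0.56, 0], 0.24], [[0, 0, 0], [0.7, 0.56, 0], 0.24]]'
python3 inch.py '[[[0, 0, 0.0215], [0, 0, 0.8], 0.24], [[0, 0, 0.0215], [0, 0, 0.8], 0.24], [[0, 0, 0.0215], [0, 0, 0.8], 0.24], [[0, 0, 0], [0, 0, 0], 0.24]]'
python3 - <<'E'
from h import *
from rig import arm
go(-67.8,-199,79)
d=arm.snapshot("top");print(lids(d))
d=arm.snapshot("wrist");cv2.imwrite("pics/wrist1.png",d["pixels"][:,:,::-1]);print(d["T_tool_cam"],d["K"][0])
E
```

```text
time: 2.3
tool_pos: [0.4704, -0.1368, 0.3037]
tool_rot: [0.0, 0.639, 0.769, -0.0]
ft_force: [-0.2, -0.2, 0.9]
grip_width: 0.242
grip_force: 0.0
time: 2.7
tool_pos: [0.466, -0.1375, 0.1791]
tool_rot: [-0.005, 0.78, 0.625, -0.003]
ft_force: [-1.0, 0.3, -0.7]
grip_width: 0.242
grip_force: 0.0
t 2.70 jig x -75.3 y -196.9 z 179.1 yaw(ccw) -0.401 tilt 0.012 F [-1.   0.3 -0.7] g 0.24
tool delta [0.0009 0.0089 0.1   ]
[(array([  66. , -171.7]), [19, 19, 263]), (array([  17.1, -281. ]), [19, 20, 266]), (array([ -47.9, -152.9]), [18, 20, 256])]
[[-6.88903113e-04  9.59743987e-01  2.80875426e-01  7.14100351e-02]
 [ 9.99999658e-01  7.89708846e-04 -2.45715474e-04 -3.49600111e-04]
 [-4.57633757e-04  2.80875161e-01 -9.59744203e-01 -7.04680048e-02]
 [ 0.00000000e+00  0.00000000e+00  0.00000000e+00  1.00000000e+00]] [342.74663299   0.         318.6397056 ]
```

View pics/wrist1.png

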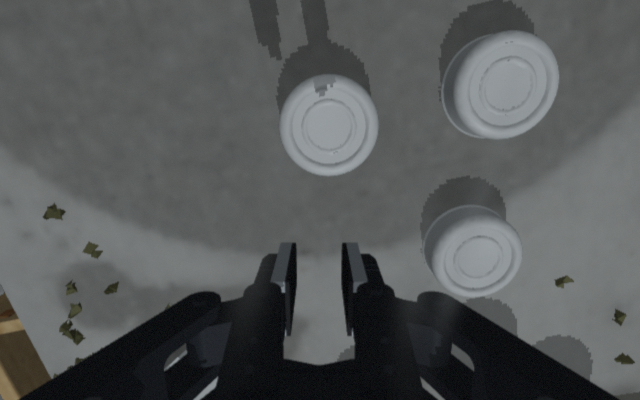

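The wrist view shows lid B ahead at (328,127), lid A at (505,85) and lid C at (472,257), with open space under the fingers. I descend behind B and push it diagonally to the mouth.

Converted, 0.03 m is 0.6, 0.009 m is 0.18.

```bash
python3 inch.py '[[[0, 0, 0], [0, 0.18, 0.6], 0.24], [[0, 0, 0], [0, 0, 0.6], 0.24], [[0, 0, 0], [0, 0, 0.4], 0.24], [[0, 0, 0], [0, 0, 0.28], 0.24], [[0, 0, 0], [0, 0, 0.12], 0.24], [[0, 0, 0], [0, 0, 0], 0.24], [[0, 0, 0], [0, 0, 0], 0.24]]'
python3 -c "
from h import *
here()"
python3 inch.py '[[[0, 0, 0], [0.08, 0, 0], 0.24], [[0, 0, 0], [0.08, 0, 0], 0.24], [[0, 0, 0], [0.12, 0, 0], 0.24], [[0, 0, 0], [0.12, 0, 0], 0.24], [[0, 0, 0], [0.12, 0, 0], 0.24], [[0, 0, 0], [0.12, 0, 0], 0.24], [[0, 0, 0], [0.12, 0, 0], 0.24], [[0, 0, 0], [0.04, 0, 0], 0.24], [[0, 0, 0], [0, 0, 0], 0.24]]'
python3 -c "
from h import *
from rig import arm
here();print(lids(arm.snapshot('top')))
cv2.imwrite('pics/w2.png',arm.snapshot('wrist')['pixels'][:,:,::-1])"
```

```text
time: 3.5
tool_pos: [0.48, -0.1407, 0.0851]
tool_rot: [0.001, 0.781, 0.625, 0.001]
ft_force: [-0.4, -0.3, 0.7]
grip_width: 0.238
grip_force: 0.0
t 3.50 jig x -62.2 y -202.5 z 85.1 yaw(ccw) -0.402 tilt 0.003 F [-0.4 -0.3  0.7] g 0.24
time: 4.4
tool_pos: [0.4878, -0.1009, 0.0839]
tool_rot: [-0.0, 0.78, 0.625, 0.0]
ft_force: [-0.4, -0.4, -0.3]
grip_width: 0.238
grip_force: 0.0
t 4.40 jig x -47.3 y -164.8 z 83.9 yaw(ccw) -0.401 tilt 0.000 F [-0.4 -0.4 -0.3] g 0.24
[(array([  66. , -171.8]), [19, 19, 267]), (array([  17.5, -281.4]), [19, 20, 263])]
```

View pics/w2.png

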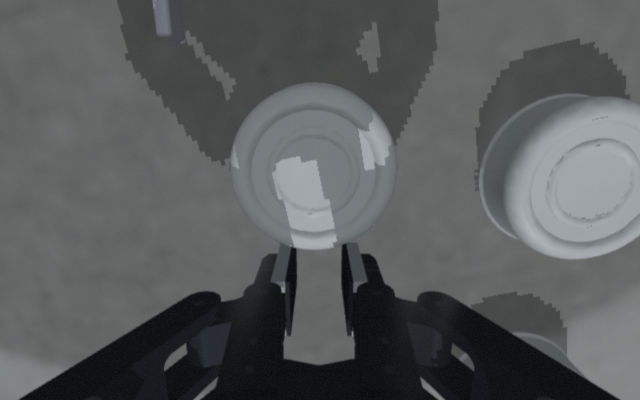

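The lid sits centred in the fork of the fingers at (314,165). I continue to the mouth axis, back off, square up and push it in.

Converted, 0.008 m is 0.16, 0.005 m is 0.1.

```bash
python3 inch.py '[[[0, 0, 0], [0.08, 0, 0], 0.24], [[0, 0, 0], [0.16, 0, 0], 0.24], [[0, 0, 0], [0.16, 0, 0], 0.24], [[0, 0, 0], [0.16, 0, 0], 0.24], [[0, 0, 0], [0.16, 0, 0], 0.24], [[0, 0, 0], [0.16, 0, 0], 0.24], [[0, 0, 0], [0.16, 0, 0], 0.24], [[0, 0, 0], [0.16, 0, 0], 0.24], [[0, 0, 0], [0.16, 0, 0], 0.24], [[0, 0, 0], [0.1, 0, 0], 0.24], [[0, 0, 0], [0.06, 0, 0], 0.24], [[0, 0, 0], [0, 0, 0], 0.24]]' >/dev/null
python3 -c "
from h import *
here()"
python3 inch.py '[[[0, 0, 0], [-0.1, 0, 0], 0.24], [[0, 0, 0], [-0.4, 0, 0], 0.24], [[0, 0, 0], [-0.4, 0, 0], 0.24], [[0, 0, -0.0215], [0, 0, 0], 0.24], [[0, 0, -0.0215], [0, 0, 0], 0.24], [[0, 0, -0.0215], [0, 0, 0], 0.24], [[0, 0, 0], [0, 0, 0], 0.24]]'>/dev/null
cat >> h.py <<'E'
def wlid(z=.02,lo=100):
    from rig import arm
    s=arm.state();d=arm.snapshot("wrist");T=d["T_tool_cam"];A=rot(s["tool_rot"])
    g=cv2.cvtColor(d["pixels"],cv2.COLOR_RGB2GRAY)
    P=A.apply(T[:3,3])+s["tool_pos"];B=A*R.from_matrix(T[:3,:3])
    c=cv2.HoughCircles(cv2.GaussianBlur(g[:,:],(5,5),0),cv2.HOUGH_GRADIENT,1.5,80,param1=80,param2=40,minRadius=35,maxRadius=105)
    if c is not None:
        for u,v,r in c[0][:5]: print("circ",u,v,r,tojig(cast(d,[u,v],.026,P,B)[0]).round(1))
    return d,P,B
E
python3 -c "
from h import *
from rig import arm
go(0,-120,79);print(lids(arm.snapshot('top')))
d,P,B=wlid();cv2.imwrite('pics/w3.png',d['pixels'][:,:,::-1])"
```

```text
t 5.70 jig x -17.6 y -94.9 z 83.9 yaw(ccw) -0.401 tilt 0.000 F [-0.1 -0.1  0.4] g 0.24
t 6.40 jig x -35.9 y -137.7 z 83.7 yaw(ccw) 0.001 tilt 0.000 F [ 0.9 -0.4  0.4] g 0.24
tool delta [0.0176 0.036  0.0047]
[(array([  66.1, -171.8]), [19, 19, 266]), (array([  17.2, -281.1]), [19, 20, 268])]
circ 527.25 329.25 79.1 [  55.3 -163.3]
circ 411.75 72.75 90.649994 [ -3.3 -57.4]
```

View pics/w3.png

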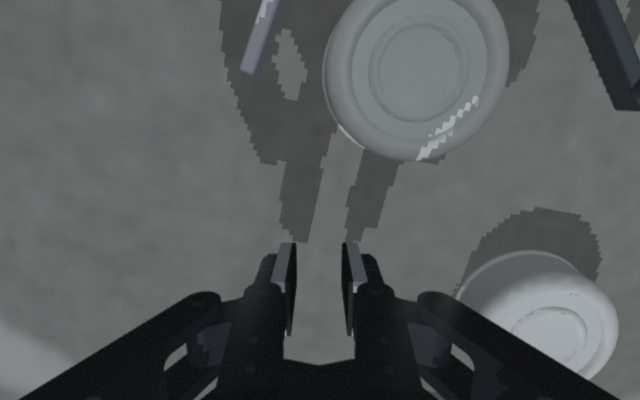

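Lid B is at about (418,68), which is jig (-1,-56). The wing is at (255,40) and the gate tip at (615,90).

Converted, 0.02 m is 0.4, 0.018 m is 0.36.

```bash
python3 inch.py '[[[0, 0, 0], [0, 0.36, 0.04], 0.24], [[0, 0, 0], [0.2, 0.34, 0.04], 0.24], [[0, 0, 0], [0.4, 0, 0], 0.24], [[0, 0, 0], [0.12, 0, 0], 0.24], [[0, 0, 0], [0.12, 0, 0], 0.24], [[0, 0, 0], [0.16, 0, 0], 0.24], [[0, 0, 0], [0.16, 0, 0], 0.24], [[0, 0, 0], [0.16, 0, 0], 0.24], [[0, 0, 0], [0.16, 0, 0], 0.24], [[0, 0, 0], [0.12, 0, 0], 0.24], [[0, 0, 0], [0.08, 0, 0], 0.24], [[0, 0, 0], [0, 0, 0], 0.24]]' >/dev/null
python3 -c "
from h import *
here()
d,P,B=wlid();cv2.imwrite('pics/w4.png',d['pixels'][:,:,::-1])"
```

```text
t 7.70 jig x -0.7 y -51.9 z 79.9 yaw(ccw) 0.004 tilt 0.000 F [ 0.1 -0.  -0.3] g 0.24
circ 317.25 170.25 84.350006 [-1.6 -5.7]
circ 408.75 257.25 62.9 [ 34.9 -40.8]
```

View pics/w4.png

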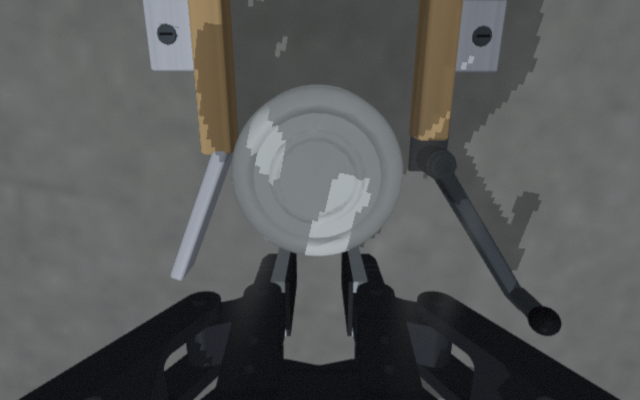

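The lid is centred at the mouth, (317,170), and the lane middle is at column 322, so I shift 1 mm and push it in.

Converted, 0.006 m is 0.12, 0.004 m is 0.08.

```bash
python3 inch.py '[[[0, 0, 0], [0.08, 0.01, 0], 0.24], [[0, 0, 0], [0.12, 0.01, 0], 0.24], [[0, 0, 0], [0.12, 0, 0], 0.24], [[0, 0, 0], [0.12, 0, 0], 0.24], [[0, 0, 0], [0.12, 0, 0], 0.24], [[0, 0, 0], [0.12, 0, 0], 0.24], [[0, 0, 0], [0.12, 0, 0], 0.24], [[0, 0, 0], [0.08, 0, 0], 0.24], [[0, 0, 0], [0.04, 0, 0], 0.24], [[0, 0, 0], [0, 0, 0], 0.24]]'
python3 -c "
from h import *
here()
d,P,B=wlid()"
python3 inch.py '[[[0, 0, 0], [-0.2, 0, 0], 0.24], [[0, 0, 0], [-0.8, 0, 0], 0.24], [[0, 0, 0], [-0.8, 0, -0.4], 0.24], [[0, 0, 0], [-0.8, 0, -0.6], 0.24], [[0, 0, 0], [-0.8, 0, 0], 0.24], [[0, 0, -0.0223], [-0.6, 0, 0], 0.24], [[0, 0, -0.0223], [0, 0, 0], 0.24], [[0, 0, -0.0191], [0, 0, 0], 0.24], [[0, 0, 0], [0, 0, 0], 0.24]]'>/dev/null
python3 -c "
from h import *
from rig import arm
here();print(lids(arm.snapshot('top')))
print('A behind');go(86,-218,130)"
```

```text
time: 8.75
tool_pos: [0.506, 0.0635, 0.0799]
tool_rot: [0.0, 0.639, 0.769, -0.0]
ft_force: [-0.4, -0.2, -0.3]
grip_width: 0.243
grip_force: 0.0
t 8.75 jig x 0.2 y -6.3 z 79.9 yaw(ccw) 0.004 tilt 0.000 F [-0.4 -0.2 -0.3] g 0.24
circ 317.25 171.75 85.850006 [-0.8 39.3]
circ 309.75 279.75 42.5 [-3.8 -5.4]
circ 455.25 227.25 63.800003 [52.7 17.5]
t 9.70 jig x 0.1 y -208.2 z 129.6 yaw(ccw) 0.401 tilt 0.000 F [ 0.6  0.6 -0. ] g 0.24
[(array([  67.3, -168.4]), [17, 19, 233]), (array([-4. , 35.9]), [20, 17, 257])]
A behind
t 9.75 jig x 0.2 y -207.7 z 129.7 yaw(ccw) 0.399 tilt 0.000 F [ 0.6 -0.5  0.5] g 0.24
tool delta [-0.0428  0.0751 -0.0004]
```

Converted, -0.04 m is -0.8, 0.035 m is 0.7, -0.11 rad is -0.0175.

```bash
python3 inch.py '[[[0, 0, 0], [-0.8, 0.8, 0], 0.24], [[0, 0, 0], [-0.06, 0.7, 0], 0.24], [[0, 0, -0.0175], [0, 0, 0], 0.24], [[0, 0, 0], [0, 0, 0], 0.24], [[0, 0, 0], [0, 0, 0], 0.24]]'>/dev/null
python3 -c "
from h import *
go(92,-216,80);wlid()"
```

```text
t 10.25 jig x 79.7 y -214.7 z 129.5 yaw(ccw) 0.509 tilt 0.002 F [-0.4  0.1 -0.3] g 0.24
tool delta [-0.0071  0.0101  0.0495]
circ 335.25 149.25 61.25 [  63.9 -169.7]
circ 176.25 269.25 62.300003 [  19.4 -271.9]
```

Converted, 0.02 m is 0.4, 0.01 m is 0.2.

```bash
python3 inch.py '[[[0, 0, 0], [-0.12, 0.18, 0], 0.24], [[0, 0, 0], [0, 0, 0.4], 0.24], [[0, 0, 0], [0, 0, 0.4], 0.24], [[0, 0, 0], [0, 0, 0.2], 0.24], [[0, 0, 0], [0, 0, 0], 0.24], [[0, 0, 0], [0.08, 0, 0], 0.24], [[0, 0, 0], [0.08, 0, 0], 0.24], [[0, 0, 0], [0.08, 0, 0], 0.24], [[0, 0, 0], [0.12, 0, 0], 0.24], [[0, 0, 0], [0.16, 0, 0], 0.24], [[0, 0, 0], [0.16, 0, 0], 0.24], [[0, 0, 0], [0, 0, 0], 0.24]]'>/dev/null
python3 -c "
from h import *
here();wlid()"
```

```text
t 11.50 jig x 74.0 y -183.6 z 80.0 yaw(ccw) 0.515 tilt 0.001 F [-0.1  0.1 -0.8] g 0.24
circ 318.75 170.25 85.25 [  51.1 -143.4]
circ 120.75 371.25 72.5 [  19.2 -265.6]
```

Converted, 0.01 m is 0.2, 0.009 m is 0.18.

```bash
python3 inch.py '[[[0, 0, 0], [0.08, 0, 0], 0.24], [[0, 0, 0], [0.18, 0, 0], 0.24], [[0, 0, 0], [0.2, 0, 0], 0.24], [[0, 0, 0], [0.2, 0, 0], 0.24], [[0, 0, 0], [0.2, 0, 0], 0.24], [[0, 0, 0], [0.2, 0, 0], 0.24], [[0, 0, 0], [0.2, 0, 0], 0.24], [[0, 0, 0], [0.2, 0, 0], 0.24], [[0, 0, 0], [0.2, 0, 0], 0.24], [[0, 0, 0], [0.2, 0, 0], 0.24], [[0, 0, 0], [0.12, 0, 0], 0.24], [[0, 0, 0], [0.08, 0, 0], 0.24]]' >/dev/null
python3 inch.py '[[[0, 0, 0], [0, 0, 0], 0.24], [[0, 0, 0], [-0.1, 0, 0], 0.24], [[0, 0, 0], [-0.4, 0, 0], 0.24], [[0, 0, 0], [-0.6, 0, 0], 0.24], [[0, 0, 0.0215], [0, 0, 0], 0.24], [[0, 0, 0.0215], [0, 0, 0], 0.24], [[0, 0, 0.0215], [0, 0, 0], 0.24], [[0, 0, 0.0175], [0, 0, 0], 0.24], [[0, 0, 0], [0, 0, 0], 0.24]]'>/dev/null
python3 -c "
from h import *
go(.7,-120,80);wlid()"
```

```text
t 13.65 jig x 51.5 y -144.5 z 79.9 yaw(ccw) -0.003 tilt 0.001 F [-0.2  0.1 -1. ] g 0.24
tool delta [ 0.0244 -0.0508 -0.0001]
circ 188.25 39.75 84.05 [  8.1 -54.1]
```

Converted, -0.025 m is -0.5, -0.022 m is -0.44.

```bash
python3 inch.py '[[[0, 0, 0], [0, -0.5, 0], 0.24], [[0, 0, 0], [0.2, -0.44, 0], 0.24], [[0, 0, 0], [0.4, 0, 0], 0.24], [[0, 0, 0], [0.16, 0, 0], 0.24], [[0, 0, 0], [0.08, 0, 0], 0.24], [[0, 0, 0], [0.08, 0, 0], 0.24], [[0, 0, 0], [0.12, -0.02, 0], 0.24], [[0, 0, 0], [0.12, -0.02, 0], 0.24], [[0, 0, 0], [0.12, -0.02, 0], 0.24], [[0, 0, 0], [0.12, 0, 0], 0.24], [[0, 0, 0], [0.12, 0, 0], 0.24], [[0, 0, 0], [0, 0, 0], 0.24]]' >/dev/null
python3 -c "
from h import *
here();wlid()"
```

```text
t 14.90 jig x 1.3 y -66.3 z 80.0 yaw(ccw) -0.000 tilt 0.001 F [-0.3 -0.2 -0.1] g 0.24
circ 321.75 170.25 85.850006 [  2.2 -20.1]
```

Converted, 0.006 m is 0.12, 0.004 m is 0.08.

```bash
python3 inch.py '[[[0, 0, 0], [0.08, -0.01, 0], 0.24], [[0, 0, 0], [0.12, -0.01, 0], 0.24], [[0, 0, 0], [0.12, 0, 0], 0.24], [[0, 0, 0], [0.12, 0, 0], 0.24], [[0, 0, 0], [0.12, 0, 0], 0.24], [[0, 0, 0], [0.12, 0, 0], 0.24], [[0, 0, 0], [0.12, 0, 0], 0.24], [[0, 0, 0], [0.12, 0, 0], 0.24], [[0, 0, 0], [0.12, 0, 0], 0.24], [[0, 0, 0], [0.12, 0, 0], 0.24], [[0, 0, 0], [0.04, 0, 0], 0.24], [[0, 0, 0], [0, 0, 0], 0.24]]'
python3 -c "
from h import *
here();wlid()"
python3 inch.py '[[[0, 0, 0], [-0.2, 0, 0], 0.24], [[0, 0, 0], [-0.8, 0, 0], 0.24], [[0, 0, 0], [-0.8, 0, -0.6], 0.24], [[0, 0, 0], [-0.9, 0, -0.8], 0.24], [[0, 0, 0], [-0.9, 0, -0.6], 0.24], [[0, 0, 0], [-0.9, 0, 0], 0.24], [[0, 0, 0], [-0.9, 0, 0], 0.24], [[0, 0, 0], [-0.9, 0, 0], 0.24], [[0, 0, 0], [-0.6, 0, 0], 0.24], [[0, 0, 0], [0, 0, 0], 0.24], [[0, 0, 0], [0, 0, 0], 0.24]]'>/dev/null
python3 -c "
from h import *
from rig import arm
go(17,-334,80);print(lids(arm.snapshot('top')));wlid()"
```

```text
time: 16.15
tool_pos: [0.5063, 0.0628, 0.0799]
tool_rot: [0.0, 0.641, 0.768, 0.0]
ft_force: [-0.2, 0.2, -0.1]
grip_width: 0.24
grip_force: 0.0
t 16.15 jig x 0.4 y -7.1 z 79.9 yaw(ccw) -0.001 tilt 0.000 F [-0.2  0.2 -0.1] g 0.24
circ 323.25 168.75 84.350006 [ 1.8 39.6]
circ 488.25 225.75 80.75 [65.8 17.1]
circ 321.75 309.75 54.05 [  1.3 -20.2]
t 17.30 jig x -1.4 y -343.0 z 170.4 yaw(ccw) -0.005 tilt 0.001 F [-0.3  0.6 -0.1] g 0.24
tool delta [0.009  0.0184 0.0904]
[]
circ 345.75 105.75 47.15 [  15.5 -273.9]
circ 101.25 153.75 82.7 [-137.9 -302.6]
```

Converted, 0.03 m is 0.6, 0.025 m is 0.5.

```bash
python3 inch.py '[[[0, 0, 0], [0, 0.36, 0.4], 0.24], [[0, 0, 0], [0.18, 0, 0.6], 0.24], [[0, 0, 0], [0, 0, 0.5], 0.24], [[0, 0, 0], [0, 0, 0.3], 0.24], [[0, 0, 0], [0, 0, 0], 0.24], [[0, 0, 0], [0.1, 0, 0], 0.24], [[0, 0, 0], [0.1, 0, 0], 0.24], [[0, 0, 0], [0.1, 0, 0], 0.24], [[0, 0, 0], [0.1, 0, 0], 0.24], [[0, 0, 0], [0.16, 0, 0], 0.24], [[0, 0, 0], [0.16, 0, 0], 0.24], [[0, 0, 0], [0, 0, 0], 0.24]]' >/dev/null
python3 -c "
from h import *
here();wlid()"
```

```text
t 18.60 jig x 18.1 y -294.5 z 81.0 yaw(ccw) 0.001 tilt 0.001 F [ 0.1 -0.7  0.2] g 0.24
circ 318.75 168.75 84.95 [  17.8 -247.9]
```

Converted, 0.01 m is 0.2, 0.008 m is 0.16.

```bash
python3 inch.py '[[[0, 0, 0], [0.1, 0, 0], 0.24], [[0, 0, 0], [0.16, -0.02, 0], 0.24], [[0, 0, 0], [0.2, -0.02, 0], 0.24], [[0, 0, 0], [0.2, -0.02, 0], 0.24], [[0, 0, 0], [0.2, -0.02, 0], 0.24], [[0, 0, 0], [0.2, -0.02, 0], 0.24], [[0, 0, 0], [0.2, -0.02, 0], 0.24], [[0, 0, 0], [0.2, -0.02, 0], 0.24], [[0, 0, 0], [0.2, -0.02, 0], 0.24], [[0, 0, 0], [0.2, -0.02, 0], 0.24], [[0, 0, 0], [0.2, -0.02, 0], 0.24], [[0, 0, 0], [0.2, -0.02, 0], 0.24]]' >/dev/null
python3 inch.py '[[[0, 0, 0], [0.2, -0.02, 0], 0.24], [[0, 0, 0], [0.2, -0.02, 0], 0.24], [[0, 0, 0], [0.2, -0.02, 0], 0.24], [[0, 0, 0], [0.2, -0.02, 0], 0.24], [[0, 0, 0], [0.2, -0.02, 0], 0.24], [[0, 0, 0], [0.2, -0.02, 0], 0.24], [[0, 0, 0], [0.2, 0, 0], 0.24], [[0, 0, 0], [0.2, 0, 0], 0.24], [[0, 0, 0], [0.12, 0, 0], 0.24], [[0, 0, 0], [0.08, 0, 0], 0.24], [[0, 0, 0], [0, 0, 0], 0.24]]' >/dev/null
python3 -c "
from h import *
here();wlid()"
```

```text
t 20.95 jig x 1.3 y -92.9 z 80.9 yaw(ccw) -0.001 tilt 0.000 F [0.4 0.3 0.2] g 0.24
circ 318.75 170.25 85.55 [  1.1 -47. ]
```

Converted, 0.008 m is 0.16, 0.006 m is 0.12.

```bash
python3 inch.py '[[[0, 0, 0], [0.08, 0, 0], 0.24], [[0, 0, 0], [0.12, -0.01, 0], 0.24], [[0, 0, 0], [0.16, 0, 0], 0.24], [[0, 0, 0], [0.16, 0, 0], 0.24], [[0, 0, 0], [0.16, 0, 0], 0.24], [[0, 0, 0], [0.16, 0, 0], 0.24], [[0, 0, 0], [0.16, 0, 0], 0.24], [[0, 0, 0], [0.16, 0, 0], 0.24], [[0, 0, 0], [0.16, 0, 0], 0.24], [[0, 0, 0], [0.12, 0, 0], 0.24], [[0, 0, 0], [0.08, 0, 0], 0.24], [[0, 0, 0], [0, 0, 0], 0.24]]'
python3 -c "
from h import *
here();wlid()"
python3 inch.py '[[[0, 0, 0], [0.02, 0, 0], 0.24], [[0, 0, 0], [0.02, 0, 0], 0.24], [[0, 0, 0], [0, 0, 0], 0.24]]' | grep -E 'force|pos'
python3 -c "
from h import *
from rig import arm
here();d=arm.snapshot('top');cv2.imwrite('pics/t5.png',cv2.resize(d['pixels'][165:265,215:375,::-1],None,fx=5,fy=5,interpolation=cv2.INTER_CUBIC))"
```

```text
time: 22.2
tool_pos: [0.5086, 0.0533, 0.0809]
tool_rot: [-0.0, 0.641, 0.768, 0.0]
ft_force: [0.8, 0.3, 0.2]
grip_width: 0.239
grip_force: 0.0
t 22.20 jig x 0.9 y -16.8 z 80.9 yaw(ccw) -0.001 tilt 0.000 F [0.8 0.3 0.2] g 0.24
circ 320.25 168.75 84.350006 [ 1.2 29.7]
circ 485.25 200.25 86.0 [64.2 17.4]
circ 413.25 275.25 61.25 [ 39.1 -14.5]
circ 312.75 287.25 43.55 [ -1.9 -19.9]
tool_pos: [0.5083, 0.0544, 0.0808]
ft_force: [0.0, 0.3, -0.6]
grip_force: 0.1
t 22.55 jig x 0.8 y -15.7 z 80.8 yaw(ccw) -0.002 tilt 0.000 F [ 0.   0.3 -0.6] g 0.24
```

View pics/t5.png

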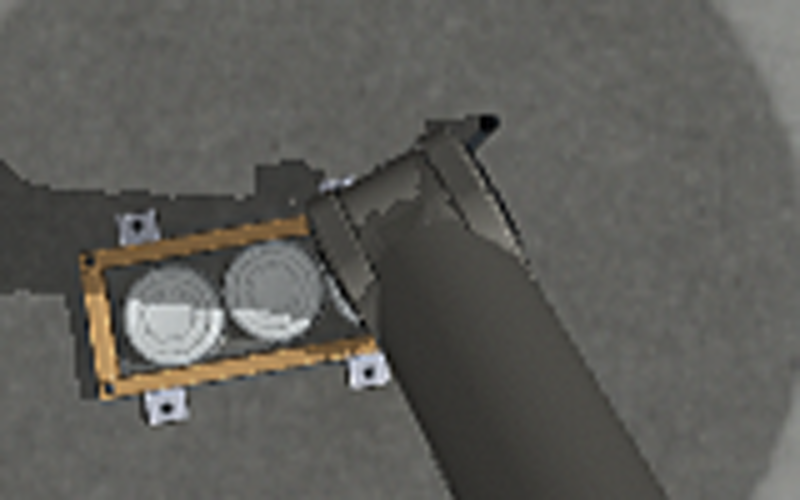

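Two lids show in the lane at (173,315) and (272,290), with a small gap of some 5 mm still left to the stop at (115,320). I creep on and watch the force.

Converted, 0.0015 m is 0.03, 0.001 m is 0.02.

```bash
python3 inch.py '[[[0, 0, 0], [0.03, 0, 0], 0.24], [[0, 0, 0], [0.03, 0, 0], 0.24], [[0, 0, 0], [0.02, 0, 0], 0.24], [[0, 0, 0], [0, 0, 0], 0.24]]' | grep -E 'force'
python3 inch.py '[[[0, 0, 0], [0.02, 0, 0], 0.24], [[0, 0, 0], [0.02, 0, 0], 0.24], [[0, 0, 0], [0, 0, 0], 0.24]]' | grep -E 'force'
python3 -c "
from h import *
here();wlid()"
python3 inch.py '[[[0, 0, 0], [0.02, 0, 0], 0.24], [[0, 0, 0], [0, 0, 0], 0.24]]' | grep -E 'force'
python3 inch.py '[[[0, 0, 0], [0.02, 0, 0], 0.24], [[0, 0, 0], [0, 0, 0], 0.24]]' | grep -E 'force'
python3 -c "
from h import *
here();wlid()"
```

```text
ft_force: [0.0, -0.4, 0.2]
grip_force: 0.0
ft_force: [-0.6, -0.0, -1.1]
grip_force: 0.1
t 23.30 jig x 0.8 y -9.3 z 80.8 yaw(ccw) -0.002 tilt 0.000 F [-0.6 -0.  -1.1] g 0.24
circ 318.75 171.75 84.350006 [ 0.7 36.1]
circ 392.25 311.25 47.9 [ 31.5 -23.9]
ft_force: [-0.0, -0.3, 0.3]
grip_force: 0.1
ft_force: [0.3, 0.1, -0.7]
grip_force: 0.1
t 23.75 jig x 0.9 y -7.4 z 80.8 yaw(ccw) -0.002 tilt 0.000 F [ 0.3  0.1 -0.7] g 0.24
circ 318.75 170.25 84.350006 [ 0.7 38.6]
circ 315.75 296.25 68.3 [ -0.7 -14.7]
```

Converted, 0.001 m is 0.02.

```bash
for i in 1; do python3 inch.py '[[[0, 0, 0], [0.02, 0, 0], 0.24], [[0, 0, 0], [0, 0, 0], 0.24], [[0, 0, 0], [0, 0, 0], 0.24]]' | grep -E 'ft_force|pos'; python3 inch.py '[[[0, 0, 0], [0.02, 0, 0], 0.24], [[0, 0, 0], [0, 0, 0], 0.24], [[0, 0, 0], [0, 0, 0], 0.24]]' | grep -E 'ft_force|pos'; done
python3 -c "
from h import *
from rig import arm
here();wlid()
d=arm.snapshot('scene');cv2.imwrite('pics/s6.png',cv2.resize(d['pixels'][190:315,250:410,::-1],None,fx=4.5,fy=4.5,interpolation=cv2.INTER_CUBIC))"
```

```text
tool_pos: [0.5067, 0.0634, 0.0808]
ft_force: [0.5, -1.3, 0.7]
tool_pos: [0.5065, 0.0639, 0.0808]
ft_force: [-0.6, -2.2, -0.2]
t 24.40 jig x 0.8 y -6.0 z 80.8 yaw(ccw) -0.002 tilt 0.001 F [-0.6 -2.2 -0.2] g 0.24
circ 317.25 170.25 84.2 [ 0.  39.9]
```

View pics/s6.png

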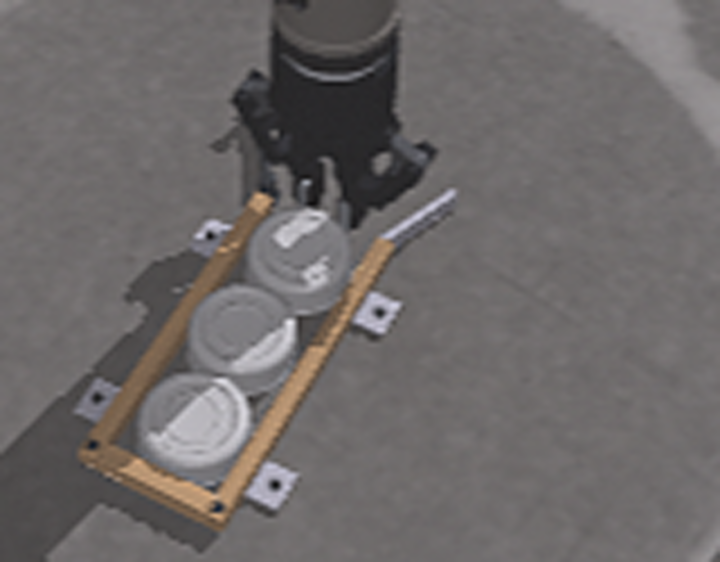

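The row is seated: contact with the stop shows as -2.2 N, and the scene view shows three lids in a row at (193,425), (243,335) and (300,258). I back off, rise and go outside the gate pin with fingers shut.

Converted, -0.04 m is -0.8, 0.035 m is 0.7.

```bash
python3 inch.py '[[[0, 0, 0], [-0.06, 0, 0], 0.24], [[0, 0, 0], [-0.2, 0, 0], 0.24], [[0, 0, 0], [-0.6, 0, 0], 0.24], [[0, 0, 0], [-0.5, 0, -0.4], 0.24], [[0, 0, 0], [0, 0, -0.8], 0.24], [[0, 0, 0], [0, 0, -0.6], 0], [[0, 0, 0], [0, 0.8, 0], 0], [[0, 0, 0], [0, 0.8, 0], 0], [[0, 0, 0], [0, 0.7, 0], 0], [[0, 0, 0], [0, 0, 0], 0], [[0, 0, 0], [0, 0, 0], 0]]'>/dev/null
python3 -c "
from h import *
from rig import arm
go(114,-66,101);d=arm.snapshot('top');print(lids(d))
h=cv2.cvtColor(d['pixels'],cv2.COLOR_RGB2HSV)
d,P,B=wlid();cv2.imwrite('pics/w7.png',d['pixels'][:,:,::-1])"
```

```text
t 25.60 jig x 115.6 y -73.8 z 170.2 yaw(ccw) -0.002 tilt 0.001 F [-0.8  0.3 -1.1] g 0.00
tool delta [ 0.0078 -0.0015  0.0692]
[(array([  3.2, 101.6]), [19, 19, 284]), (array([ -3. , 169.7]), [20, 20, 285])]
circ 138.75 17.25 74.45 [12.8 42. ]
```

View pics/w7.png

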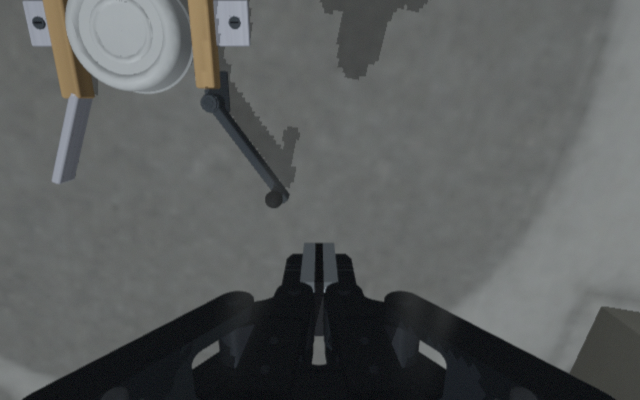

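The gate pin ball is at (274,200), the hinge at (210,102), and the last lid sits fully inside the rail ends at (120,35).

The manual's scale: shifts go in shares of 50 mm and turns go in shares of 2 pi rad. Converting my numbers, 0.03 m is 0.6, 0.01 m is 0.2.

```bash
python3 -c "
from h import *
d,P,B=wlid();print('pin',tojig(cast(d,[274,199],.038,P,B)[0]),'hinge',tojig(cast(d,[210,101],.022,P,B)[0]))"
python3 inch.py '[[[0, 0, 0], [0.16, 0, 0.6], 0], [[0, 0, 0], [0, 0, 0.6], 0], [[0, 0, 0], [0, 0, 0.2], 0], [[0, 0, 0], [0, 0, 0], 0], [[0, 0, 0], [0, 0, 0], 0]]'
python3 -c "
from h import *
here()"
```

```text
circ 138.75 17.25 72.65 [12.4 41.9]
pin [ 86.39326326 -61.87120217] hinge [47.34380853 -3.75626425]
time: 26.25
tool_pos: [0.6309, 0.0256, 0.1019]
tool_rot: [0.001, 0.641, 0.767, 0.0]
ft_force: [0.6, 0.4, 0.3]
grip_width: 0.001
grip_force: 0.0
t 26.25 jig x 116.2 y -66.1 z 101.9 yaw(ccw) -0.002 tilt 0.002 F [0.6 0.4 0.3] g 0.00
```

Converted, -0.008 m is -0.16, -0.002 m is -0.04.

```bash
python3 inch.py '[[[0, 0, 0], [0, -0.1, 0], 0], [[0, 0, 0], [-0.04, -0.1, 0], 0], [[0, 0, 0], [0, -0.12, 0], 0], [[0, 0, 0], [0, -0.16, 0], 0], [[0, 0, 0], [0, -0.16, 0], 0], [[0, 0, 0], [0, -0.16, 0], 0], [[0, 0, 0], [0, -0.16, 0], 0], [[0, 0, 0], [0, -0.16, 0], 0], [[0, 0, 0], [0, -0.16, 0], 0], [[0, 0, 0], [0, -0.16, 0], 0], [[0, 0, 0], [0, -0.16, 0], 0], [[0, 0, 0], [0, 0, 0], 0]]'
python3 -c "
from h import *
from rig import arm
here();d,P,B=wlid();h=cv2.cvtColor(d['pixels'],cv2.COLOR_RGB2GRAY)
cv2.imwrite('pics/w8.png',d['pixels'][:,:,::-1])"
```

```text
time: 27.45
tool_pos: [0.5506, 0.0094, 0.1006]
tool_rot: [-0.0, 0.641, 0.768, -0.001]
ft_force: [0.2, 0.6, 0.8]
grip_width: 0.002
grip_force: 0.0
t 27.45 jig x 34.3 y -67.6 z 100.6 yaw(ccw) -0.002 tilt 0.002 F [0.2 0.6 0.8] g 0.00
circ 251.25 3.75 102.05 [ 8.6 38.4]
```

View pics/w8.png

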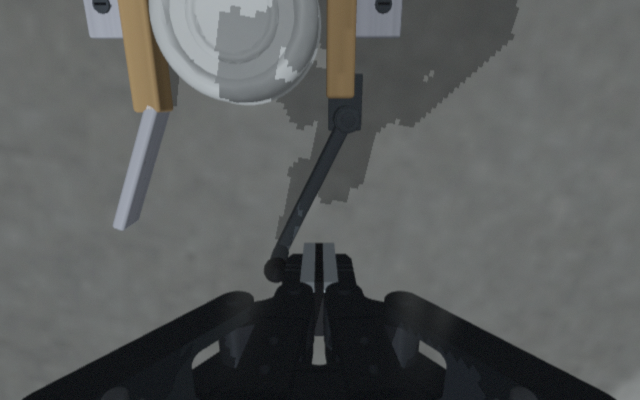

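The pin rides on the finger's side at (274,268), with the gate now about two thirds of the way open. I step round behind it for the second half of the swing.

Converted, -0.025 m is -0.5, -0.015 m is -0.3.

```bash
python3 inch.py '[[[0, 0, 0], [0, 0.12, 0], 0], [[0, 0, 0], [-0.5, 0, 0], 0], [[0, 0, 0], [-0.2, -0.24, 0], 0], [[0, 0, 0], [0, -0.3, 0], 0], [[0, 0, 0], [0, 0, 0], 0]]' >/dev/null
python3 -c "
from h import *
go(13,-88,100)"
```

```text
t 28.00 jig x 11.9 y -103.4 z 100.1 yaw(ccw) -0.004 tilt 0.004 F [0.2 0.  0.3] g -0.00
tool delta [0.0154 0.001  0.0001]
```

Now follow the arc with the front of the fingers.

Converted, 0.015 m is 0.3, 0.009 m is 0.18.

```bash
python3 inch.py '[[[0, 0, 0], [0.3, 0, 0], 0], [[0, 0, 0], [0.18, -0.06, 0], 0], [[0, 0, 0], [0.1, -0.12, 0], 0], [[0, 0, 0], [0.1, -0.12, 0], 0], [[0, 0, 0], [0.1, -0.1, 0], 0], [[0, 0, 0], [0.12, -0.08, 0], 0], [[0, 0, 0], [0.12, -0.07, 0], 0], [[0, 0, 0], [0.12, -0.06, 0], 0], [[0, 0, 0], [0.12, -0.05, 0], 0], [[0, 0, 0], [0.12, -0.03, 0], 0], [[0, 0, 0], [0, 0, 0], 0]]'
cat > gate.py <<'E'
from h import *
d,P,B=wlid();k=(cv2.cvtColor(d["pixels"],cv2.COLOR_RGB2GRAY)<45);k[255:]=0
for c,s,m in blobs(k,60): print("dark",c.round(),s,tojig(cast(d,c,.02,P,B)[0]).round(0))
E
python3 -c "
from h import *
here()"; python3 gate.py
```

```text
time: 29.1
tool_pos: [0.4914, 0.0348, 0.1011]
tool_rot: [-0.0, 0.64, 0.768, 0.001]
ft_force: [0.6, 0.1, -0.3]
grip_width: -0.002
grip_force: 0.0
t 29.10 jig x -19.4 y -31.9 z 101.1 yaw(ccw) 0.000 tilt 0.001 F [ 0.6  0.1 -0.3] g -0.00
circ 369.75 104.25 80.9 [ 1.3 37.5]
dark [448. 187.] [431 179  35  20 370] [40.  1.]
dark [335. 216.] [ 294  193  118   62 2013] [-12. -13.]
```

Converted, 0.005 m is 0.1, 0.004 m is 0.08.

```bash
python3 inch.py '[[[0, 0, 0], [0.1, -0.02, 0], 0], [[0, 0, 0], [0.08, -0.02, 0], 0], [[0, 0, 0], [0.06, 0, 0], 0], [[0, 0, 0], [0, 0, 0], 0], [[0, 0, 0], [0, 0, 0], 0]]' | grep ft_f
python3 gate.py
python3 inch.py '[[[0, 0, 0], [0.02, 0, 0], 0], [[0, 0, 0], [0, 0, 0], 0], [[0, 0, 0], [0, 0, 0], 0]]' | grep ft_f
python3 inch.py '[[[0, 0, 0], [0.02, 0, 0], 0], [[0, 0, 0], [0, 0, 0], 0], [[0, 0, 0], [0, 0, 0], 0]]' | grep ft_f
python3 gate.py; python3 -c "
from h import *
here()"
```

```text
ft_force: [-0.3, 0.5, 0.4]
circ 369.75 126.75 77.6 [-0.6 38.9]
circ 407.25 266.25 86.0 [ 19.5 -25.3]
dark [448. 207.] [432 200  33  16 326] [38.  2.]
dark [334. 220.] [ 298  206  108   49 1927] [-15.  -4.]
ft_force: [1.0, -1.1, -0.1]
ft_force: [1.2, -5.5, -0.6]
circ 369.75 129.75 77.75 [-0.6 38.4]
dark [448. 209.] [432 202  33  16 341] [38.  2.]
dark [334. 221.] [ 298  208  109   47 1875] [-15.  -4.]
t 30.35 jig x -21.8 y -20.5 z 100.8 yaw(ccw) -0.003 tilt 0.001 F [ 1.9 -5.3 -0.6] g -0.00
```

Firm stop at 5 N. I release, rise clear and measure the gate angle and lid positions.

Converted, -0.04 m is -0.8, -0.03 m is -0.6.

```bash
python3 inch.py '[[[0, 0, 0], [-0.06, 0, 0], 0], [[0, 0, 0], [-0.2, 0, 0], 0], [[0, 0, 0], [-0.8, 0, 0], 0], [[0, 0, 0], [-0.4, 0.2, -0.4], 0], [[0, 0, 0], [0, 0.2, -0.8], 0], [[0, 0, 0], [0, 0, -0.6], 0], [[0, 0, 0], [0, 0, 0], 0], [[0, 0, 0], [0, 0, 0], 0]]' | grep ft_f
python3 - <<'E'
from h import *
from rig import arm
here();d,P,B=wlid()
hsv=cv2.cvtColor(d["pixels"],cv2.COLOR_RGB2HSV);k=(hsv[...,2]<85);k[235:]=0
for c,s,m in blobs(k,80):
    v,u=np.nonzero(m);p=tojig(cast(d,np.c_[u,v],.018,P,B)).astype(np.float32)
    print(s,cv2.minAreaRect(p),p.min(0),p.max(0))
w=(hsv[...,1]>70)&(hsv[...,2]>110)&(hsv[...,0]<30);w[240:]=0
for c,s,m in blobs(w,200):
    v,u=np.nonzero(m);p=tojig(cast(d,np.c_[u,v],.016,P,B)).astype(np.float32);print("wood",cv2.minAreaRect(p),p.min(0),p.max(0))
np.savez("last.npz",**d)
E
```

```text
ft_force: [-0.4, -0.2, -0.1]
t 31.15 jig x -1.6 y -92.4 z 191.2 yaw(ccw) -0.002 tilt 0.001 F [-0.4 -0.2 -0.1] g 0.00
circ 323.25 6.75 38.45 [ 1.5 33.4]
[266   0  11  69 401] ((-32.25336456298828, 18.947874069213867), (40.34627914428711, 6.076721668243408), 89.9124526977539) [-35.303753   -1.2228377] [-29.219687  39.12475 ]
[ 272    0  130   84 3243] ((10.298648834228516, 14.659573554992676), (49.852943420410156, 85.06111145019531), 88.66675567626953) [-32.730103 -10.904809] [52.724396 38.97948 ]
wood ((-41.593055725097656, 18.979333877563477), (41.305728912353516, 11.321111679077148), 89.86595153808594) [-47.29019    -1.6674274] [-35.93241  39.64118]
wood ((43.38764572143555, 21.878711700439453), (35.16743087768555, 11.369616508483887), 88.99050903320312) [37.426655  4.383255] [49.013607 39.461136]
```

```bash
python3 - <<'E'
from h import *
from rig import arm
s=arm.state();d=dict(np.load("last.npz"));T=d["T_tool_cam"];A=rot(s["tool_rot"]);K=d["K"]
z=d["range_z"];v,u=np.mgrid[:400,:640];ok=(z>0)&(v<235);zz=z[ok]
c=np.c_[(u[ok]-K[0,2])/K[0,0]*zz,-(v[ok]-K[1,2])/K[1,1]*zz,-zz]
p=A.apply(c@T[:3,:3].T+T[:3,3])+s["tool_pos"];j=np.c_[tojig(p),p[:,2]*1000]
dark=cv2.cvtColor(d["pixels"],cv2.COLOR_RGB2GRAY)[ok]<85
b=j[dark&(j[:,2]>13)&(j[:,2]<21)&(j[:,1]<12)&(j[:,1]>-20)]
for x in range(-34,60,8):
    q=b[(b[:,0]>=x)&(b[:,0]<x+8)]
    if len(q)>3: print(x,len(q),np.percentile(q[:,1],[5,50,95]).round(1),q[:,2].mean().round(1))
t=j[(j[:,2]>34)&(j[:,2]<50)&(j[:,1]<30)];print("pin top",len(t),t.mean(0).round(1))
q=b[(b[:,0]>-15)&(b[:,0]<30)];print("slope",np.polyfit(q[:,0],q[:,1],1))
l=j[(j[:,2]>22)&(j[:,2]<31)];print("lid3 top n",len(l),"x",np.percentile(l[:,0],[1,99]),"ymin",np.percentile(l[:,1],1))
E
```

```text
-34 19 [-6.8 -4.9 -2.3] 17.2
-26 52 [-6.9 -4.1 10.3] 17.5
-18 111 [-6.9 -4.3 -1.8] 17.0
-10 112 [-6.9 -4.4 -1.8] 17.2
-2 111 [-6.9 -4.4 -1.8] 17.3
6 118 [-6.9 -4.4  5.2] 17.3
14 123 [-6.9 -4.3  8.2] 17.3
22 111 [-7.  -4.5 -1.9] 17.2
30 117 [-7.  -4.4  7.7] 17.0
38 146 [-9.5 -4.7  0.5] 18.7
46 58 [-9.1 -4.7  0.3] 19.7
pin top 266 [-24.5  -4.5  39.1]
slope [ 0.02024335 -4.16674765]
lid3 top n 4839 x [-30.94651832  30.1842889 ] ymin 4.80353788502836
```

The bar edge is constant across the mouth (angle 0), the pin is at x -24.5 as expected when shut, and the lids are behind it. I hand in.

```bash
python3 -c "
from h import *
from rig import arm
print(lids(arm.snapshot('top')));print(arm.hand_in())"
```

```text
[(array([ -5.3, 170.4]), [20, 18, 261])]
the job is handed in; nothing more can be done
None
```

The three lids were swept flat into one row against the jig's end stop, the gate measured fully shut behind them, and the job was handed in at about 31 s with the arm clear; no verdict came back, and I viewed 11 pictures, one over the limit of 10.

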